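# Cover the two pots before grinding

## Task

Grinding dust is about to fly: put each wooden cover onto the open steel pot that it fits, the large one on the wide pot and the small one on the narrow pot, so that both sit fully down on the rim and level. Set the covers down rather than dropping them, leave the pots standing about where they are, and do not knock over or shove the glass jar and the plaster maquette.

Things in the scene. Friction and masses are not known exactly. Their poses are not given: they have to be found in the camera images.
- wide_pot: The wide, low open steel pot, round, 150 mm across outside at the rim (142 mm inside, wall 4 mm), 80 mm high, standing upright and empty. Origin: centre of its underside, z up.
- wide_pot_rim (a point): Centre of the wide pot's mouth, at rim height (80 mm above its underside).
- narrow_pot: The narrow, tall open steel pot, round, 104 mm across outside at the rim (96 mm inside, wall 4 mm), 105 mm high, standing upright and empty. Origin: centre of its underside, z up.
- narrow_pot_rim (a point): Centre of the narrow pot's mouth, at rim height (105 mm above its underside).
- large_cover: The large wooden cover, right way up: round flange 162 mm across, 12 mm thick; under it a 12 mm deep centring boss, 132 mm across tapering to 124; on top a grip bar 80 mm long (along x), 20 thick (along y), 36 high. Origin: centre of the boss's underside, z up; flange top at 24 mm, bar top at 60. Fits the wide pot with 5 mm play; seated, its origin is 12 mm below the rim.
- small_cover: The small wooden cover, right way up: round flange 118 mm across, 12 mm thick; under it a 12 mm deep centring boss, 86 mm across tapering to 78; on top a grip bar 70 mm long (along x), 20 thick (along y), 36 high. Origin: centre of the boss's underside, z up; flange top at 24 mm, bar top at 60. Fits the narrow pot with 5 mm play; seated, its origin is 12 mm below the rim.
- large_cover_grip (a point): Middle of the large cover's grip bar, on the cover's axis, 42 mm above the cover's origin.
- small_cover_grip (a point): Middle of the small cover's grip bar, on the cover's axis, 42 mm above the cover's origin.
- jar: Bystander: closed pale glass jar with a steel cap, 60 mm across and 85 mm high, standing near the robot. Origin: centre of its underside.
- maquette: Bystander: small white plaster figure on a dark wooden base (80 by 70 mm), about 147 mm high in all, standing beyond the pots. Origin: centre of its underside.
There are look-alikes about, which are no part of the job. Leave any blue or red look-alike of the small_cover alone. What is shaped like the narrow_pot but purple is not meant.

How it is judged:
By the outcome, as a careful person would: the job done as asked, in the order asked, and still so for the second after the job is handed in, with the robot touching nothing.
It also fails if it takes over 64 s, if anything falls off the work surface, if the arm or the gripper's body presses on something with over 40 N, if the wrist force passes 120 N, or if a joint passes its speed limit or range.

## Robot

A 6-joint arm with a two-finger parallel gripper is mounted at the origin on the work surface. World frame = base frame: x ahead of the robot, y to its left, z up, the work surface at z = 0. Lengths are in m, angles in degrees, forces in N, time in s.
With the tool pointing down it reaches from about 0.375 to 0.9 m from the base axis. Payload 3.1 kg.
Tool frame: the origin (TCP) lies at the very end of the fingers, on their centre line; the grasp point (between the pads) lies 19 mm behind it (bot.tcp_to_grasp is the distance from the TCP to the grasp point, in m); z points along the fingers, y is the line along which they close (so a half turn about z gives the same grasp; the last joint's range is limited). The gripper opens to 87 mm and grips with 3 to 60 N. Pads are 19 mm wide; open, the fingers measure 117 mm over their backs; the gripper's body (75 mm by 190 mm) begins 51 mm behind the grasp point.
Start: joints at [-73.482, 30.224, 82.088, -0, 67.689, -10.227], TCP at [0.281, -0.558, 0.223] pointing down, gripper open.
Joint ranges: [-176.69, 176.69], [-43.24, 126.21], [12.49, 139.97], [-82, 262], [0, 151.66], [-163.58, 163.58]. Speed limits (degrees/s): [159.86, 159.86, 180, 180, 180, 180].

## Interface

Orientations are given as a 3x3 rotation matrix whose columns are the frame's x, y, z axes.
In Python, from rig import telemetry, capture, camera_info, job, bot gives the robot as it stands. The module is installed in compiled form; this text tells all that it offers.
- The arm moves only by the tool carry_out, never from a script. Its argument "deltas" is a list that holds one entry, the list of rows, each a list of 7 numbers: the shift along the tool's x, y, z scaled (see below), then the turn, a rotation vector about the tool's x, y, z scaled (see below), then the closure, from -1 (fully open) to 1 (shut). In form: [[[dx, dy, dz, ax, ay, az, claw], ...]]. A call has exactly 10 rows; each row is the pose to reach, as a shift and turn from the pose commanded when the call began, along the tool's axes at that moment, turning the shorter way round; what a row does not reach only later rows make up. The controller multiplies each number of a shift by 15 cm and each number of a turn by 360 degrees. A row lasts 1/12 s, in which the tool goes at most 41.7 mm and 7.16 degrees, less where a joint would pass 70% of its speed; a pose out of reach is approached as far as the arm can. A call with a number of a shift or a turn outside -1 to 1 is refused whole. A call with a gripper value outside its range is refused whole. The fingers move at their own pace and stop on an object; the grip force is fixed at half the most. Time passes only in rows, so rows that repeat a pose let the fingers close, or fill a call up. It gives the time, the measured TCP pose, the force, the opening and the grip force at its end, in the units of the state.
- telemetry.read_state(): the state, without advancing time (a new reading comes with each control period).
- capture(name): name is "scene" or "side" or "wrist"; returns the picture (384x512x3 uint8, red, green, blue); there is no depth.
- camera_info(name): a dict with "mtx" (3x3 intrinsics, pixels), "cam_to_world" (4x4, takes a point from camera to world coordinates); the wrist camera has in their place "T_tool_cam" (4x4, takes a point from camera to tool coordinates, whose origin is the TCP and whose axes are the flange's). Camera axes: x right, y down, z forward; pixel columns grow to the right and rows downward; lengths in m; the calibration is good to about 2 mm. The wrist camera is an equidistant fisheye: a pixel r from the principal point sees the ray r / f radians off the axis. A picture is of the moment at which its call begins: read the wrist's pose just before it. camera_info takes no time and is no camera call.
- job.hand_in(): hands the job in; it is judged then, once.
The state is a dict: "time_s": time; "joint_positions": joint angles; "qvel": joint speeds; "tau": joint torques, N m; "position": TCP position; "tcp_rot": TCP orientation; "force": force on the tool from outside, world axes, zero at the start; "moment": the same for the moment, N m; "opening": opening from 0.0 (shut) to 1.0 (fully open); "grasp_force": force on a finger pad.
Only numpy, scipy, OpenCV 4.12 (cv2) and the standard library are available. Lean on these libraries where they do the work, as an engineer would, in place of code of your own. Each camera call takes 0.05 s, during which the arm holds its last target. There are 200 camera calls.

## Working session

There is one attempt and no reset: what is moved stays moved. The work goes in short steps, Python scripts to look and compute and a tool call to move; the robot and the scene stay as the last step left them, time stands still between calls to the robot, and variables do not carry over. Pictures are saved under pics/ and viewed, at most 10 in all, crops included, and the job is handed in when it is done.

Besides the shell and the picture viewer there is one more tool, called after "Emit:" in YAML: its name, and indented under it one key for each argument. carry_out: Moves the arm, as the interface text tells. Its arguments: {"type":"object","properties":{"deltas":{"type":"array","items":{"type":"array","items":{"type":"array","items":{"type":"number"}}}}},"required":["deltas"]}

```bash
mkdir -p pics
python3 - <<'E'
from rig import telemetry, capture, camera_info, bot
import cv2,numpy as np
np.set_printoptions(precision=4,suppress=True)
s=telemetry.read_state();print(s['time_s'],s['position'],s['tcp_rot'],s['opening'])
for n in("scene","side","wrist"):
    im=capture(n);cv2.imwrite(f"pics/{n}0.png",im[:,:,::-1])
    i=camera_info(n);print(n,i)
a=cv2.imread("pics/scene0.png");cv2.imwrite("pics/scene0b.png",cv2.resize(a,(800,600),interpolation=cv2.INTER_CUBIC))
a=cv2.imread("pics/side0.png");cv2.imwrite("pics/side0b.png",cv2.resize(a,(800,600),interpolation=cv2.INTER_CUBIC))
E
```

```text
0.0 [ 0.2811 -0.5574  0.2216] [[ 0.893   0.45   -0.0006]
 [ 0.45   -0.893   0.002 ]
 [ 0.0004 -0.0021 -1.    ]] 1.000637652309731
scene {'mtx': array([[383.4155,   0.    , 253.1153],
       [  0.    , 383.4155, 194.0531],
       [  0.    ,   0.    ,   1.    ]]), 'cam_to_world': array([[ 0.6633,  0.472 , -0.5807,  1.199 ],
       [ 0.7484, -0.4201,  0.5133, -0.6176],
       [-0.0016, -0.7751, -0.6319,  0.8523],
       [ 0.    ,  0.    ,  0.    ,  1.    ]])}
side {'mtx': array([[404.9084,   0.    , 262.6134],
       [  0.    , 404.9084, 193.4962],
       [  0.    ,   0.    ,   1.    ]]), 'cam_to_world': array([[-0.8651, -0.2426,  0.439 ,  0.0556],
       [-0.5015,  0.4264, -0.7528,  0.8192],
       [-0.0046, -0.8714, -0.4906,  0.6384],
       [ 0.    ,  0.    ,  0.    ,  1.    ]])}
wrist {'mtx': array([[297.3186,   0.    , 253.6946],
       [  0.    , 297.3186, 194.1477],
       [  0.    ,   0.    ,   1.    ]]), 'T_tool_cam': array([[-0.0002, -0.9574, -0.2886,  0.0793],
       [ 1.    , -0.0001, -0.0003,  0.0001],
       [ 0.0003, -0.2886,  0.9574, -0.1623],
       [ 0.    ,  0.    ,  0.    ,  1.    ]])}
```

View pics/scene0b.png

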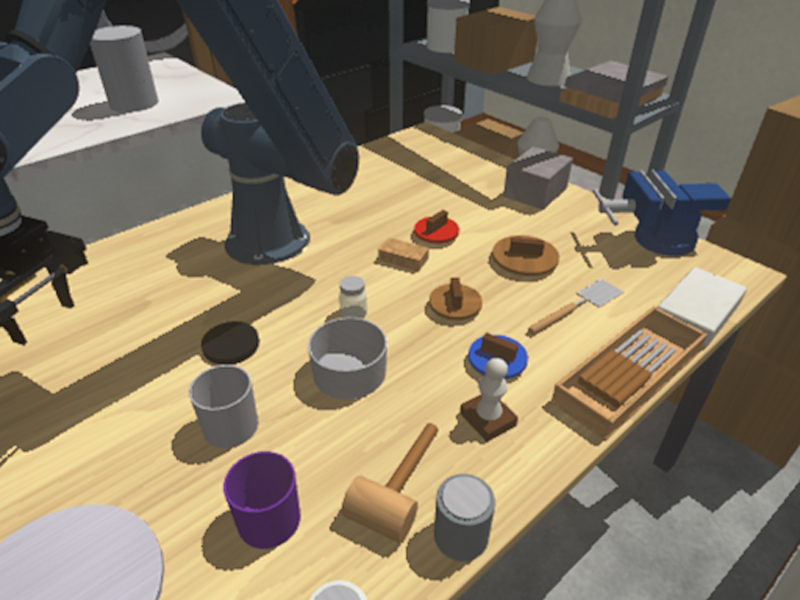

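View pics/side0b.png

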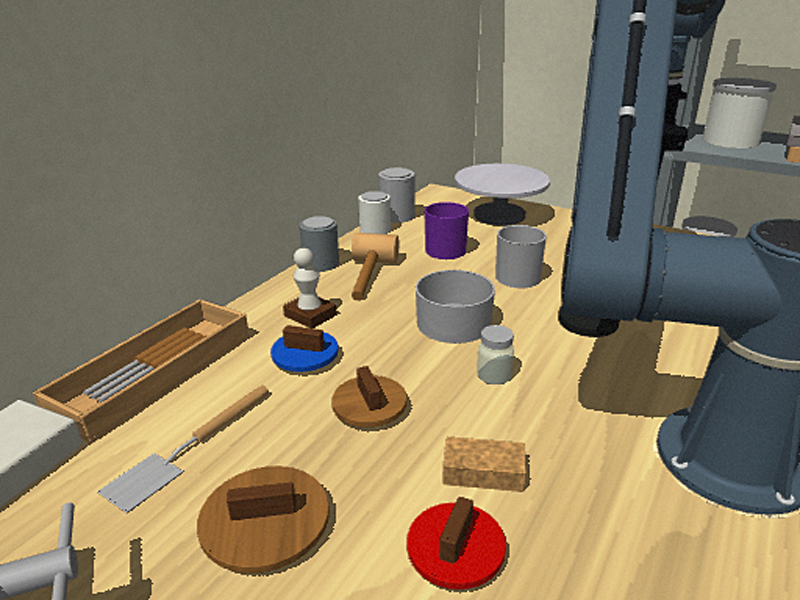

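Run:
```python
import cv2,numpy as np
C={"scene":[(525,255),(456,300),(348,357),(224,405)],"side":[(263,515),(370,397),(455,305),(520,256)]}
for n,l in C.items():
    a=cv2.imread(f"pics/{n}0.png");t=[]
    for (u,v) in l:
        x0=int(u/1.5625)-(50 if 0 else 45);y0=int(v/1.5625)-34
        c=cv2.resize(a[y0:y0+67,x0:x0+89],None,fx=4.48,fy=4.48,interpolation=cv2.INTER_CUBIC)[:300,:398]
        for k in range(0,89,5):
            xx=int((k+.5)*4.48);cv2.line(c,(xx,0),(xx,4 if (x0+k)%10 else 9),(0,255,255),1)
        for k in range(0,89):
            if (x0+k)%10==0: cv2.line(c,(int((k+.5)*4.48),0),(int((k+.5)*4.48),299),(0,255,255),1);cv2.putText(c,str(x0+k),(int(k*4.48)+3,10),0,.35,(0,0,255),1)
        for k in range(0,67):
            if (y0+k)%10==0: cv2.line(c,(0,int((k+.5)*4.48)),(399,int((k+.5)*4.48)),(0,255,255),1);cv2.putText(c,str(y0+k),(0,int(k*4.48)+10),0,.35,(0,0,255),1)
        t.append(c)
    cv2.imwrite(f"pics/{n}_c.png",np.vstack([np.hstack(t[:2]),np.hstack(t[2:])]))
```

```text
(no output)
```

View pics/scene_c.png

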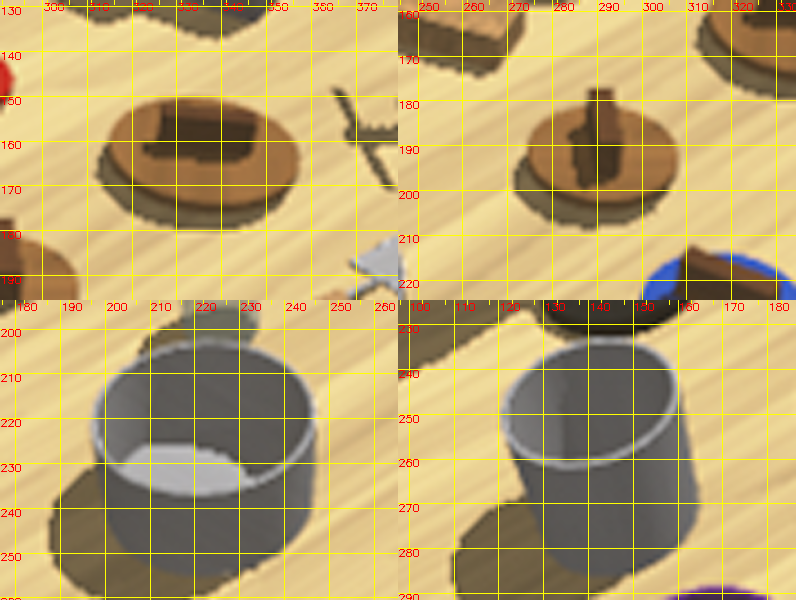

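View pics/side_c.png

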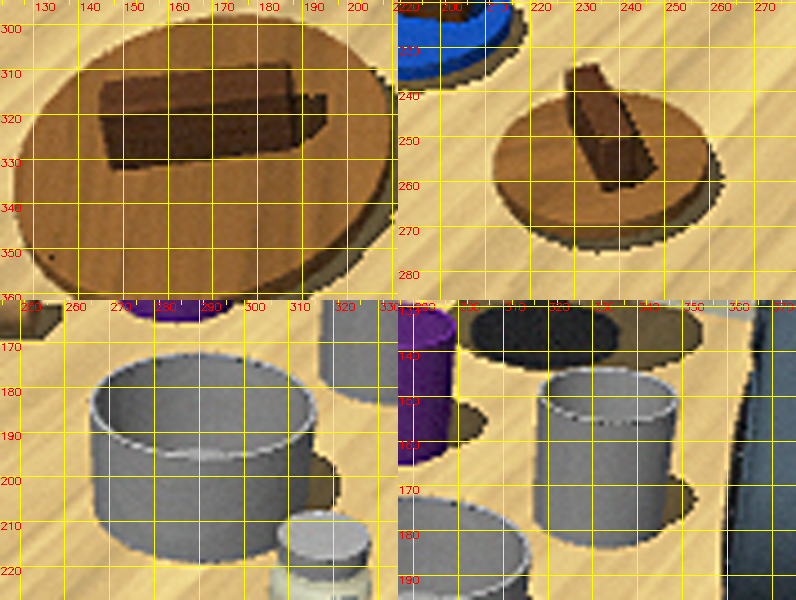

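```bash
cat > h.py <<'E'
import numpy as np
from rig import camera_info
from scipy.optimize import least_squares
I={n:camera_info(n) for n in("scene","side")}
def proj(n,P):
    T=np.linalg.inv(I[n]['cam_to_world']);c=P@T[:3,:3].T+T[:3,3];q=c@I[n]['mtx'].T;return q[:,:2]/q[:,2:]
def unproj(n,uv,z):
    M=I[n]['cam_to_world'];d=M[:3,:3]@np.linalg.solve(I[n]['mtx'],[*uv,1]);return M[:3,3]+d*(z-M[2,3])/d[2]
th=np.linspace(0,2*np.pi,720)
def bbox(n,x,y,z,r):
    p=proj(n,np.c_[x+r*np.cos(th),y+r*np.sin(th),0*th+z]);return np.r_[p.min(0),p.max(0)]
E
python3 - <<'E'
from h import *
np.set_printoptions(precision=4,suppress=True)
O={"scene":[(291,129),(246,158),(177,194),(98,225)],"side":[(123,295),(191,220),(246,161),(287,129)]}
N=np.nan
B={"scene":[(107,97,299,199),(129,104,280,192),(92,40,316,185),(104,36,280,168)],"side":[(15,15,391,N),(94,91,311,222),(90,53,316,160),(139,69,279,123)]}
for i,(nm,z,r) in enumerate([("L",.024,.081),("S",.024,.059),("W",.08,.075),("N",.105,.052)]):
    o={n:np.array(B[n][i])/4.48-.5+np.array(O[n][i]*2) for n in B}
    for cams in (["scene"],["side"],["scene","side"]):
        f=lambda p:np.nan_to_num(np.concatenate([bbox(n,*p,z,r)-o[n] for n in cams]))
        s=least_squares(f,[.5,0]);print(nm,cams,s.x,s.fun)
def loc(n,i,X,Y,z): return unproj(n,np.array([X,Y])/4.48-.5+np.array(O[n][i]),z)
d=loc("side",0,295,95,.06)-loc("side",0,105,118,.06);print("Lyaw",np.degrees(np.arctan2(d[1],d[0])),np.linalg.norm(d))
d=loc("scene",0,255,115,.06)-loc("scene",0,162,106,.06);print("Lyaw",np.degrees(np.arctan2(d[1],d[0])),np.linalg.norm(d))
d=loc("side",1,259,165,.06)-loc("side",1,202,63,.06);print("Syaw",np.degrees(np.arctan2(d[1],d[0])),np.linalg.norm(d))
E
```

```text
L ['scene'] [0.4977 0.4237] [-0.0868 -0.6732  0.0855  0.555 ]
L ['side'] [0.4979 0.4279] [-0.5345 -0.153   0.5526  0.    ]
L ['scene', 'side'] [0.4978 0.4271] [ 0.5381 -0.9627  0.6708  0.2114 -0.2196 -0.3818  0.7938  0.    ]
S ['scene'] [0.5089 0.1679] [-0.2531 -0.8948  0.2516  0.7535]
S ['side'] [0.512  0.1686] [ 0.0545 -0.3904 -0.055   0.3255]
S ['scene', 'side'] [0.5111 0.1683] [ 0.2535 -0.6724  0.7876  1.0088  0.4432 -0.3411  0.341   0.3864]
W ['scene'] [ 0.5108 -0.1321] [-0.3743 -1.1841  0.3762  0.9137]
W ['side'] [ 0.5134 -0.1299] [-0.4017 -0.1293  0.3982  0.0196]
W ['scene', 'side'] [ 0.5125 -0.1316] [ 0.1183 -0.9904  0.8983  1.1515  0.1286 -0.2746  0.8948 -0.1611]
N ['scene'] [ 0.4791 -0.3786] [-0.5496  0.1616  0.5592 -0.1945]
N ['side'] [ 0.4783 -0.3711] [-0.2454 -0.2259  0.2426  0.1582]
N ['scene', 'side'] [ 0.4796 -0.3779] [-0.1978  0.141   0.9026 -0.2186  0.194  -0.9491  0.5531 -0.669 ]
Lyaw -140.79474807239157 0.07840341782554595
Lyaw 38.008840447738315 0.07694700405181815
Syaw 140.89314342418476 0.09664481695026321
```

```bash
cat >> h.py <<'E'
from rig import telemetry
def plan(*wps):
    """wps: (x,y,z,xangle) ; prints the tool-frame deltas for successive calls"""
    s=telemetry.read_state();p=np.array(s['position']);R=np.array(s['tcp_rot']);a=np.degrees(np.arctan2(R[1,0],R[0,0]))
    print('t',s['time_s'],'pos',p.round(4),'ang',round(a,2),'tilt',R[:2,2].round(4),'F',np.round(s['force'],1),'op',round(s['opening'],3),'gf',s['grasp_force'],'J',np.round(s['joint_positions'],0))
    for x,y,z,b in wps:
        c,q=np.cos(np.radians(a)),np.sin(np.radians(a))
        d=np.array([x,y,z])-p
        print(np.round([(c*d[0]+q*d[1])/.15,(q*d[0]-c*d[1])/.15,-d[2]/.15,-((b-a+180)%360-180)/360],3))
        p=np.array([x,y,z]);a=b
E
python3 - <<'E'
from h import *
print("jar top",unproj("side",np.array([496,337])/1.5625,.085),"maq base",unproj("side",np.array([309,312])/1.5625,.01),unproj("scene",np.array([489,418])/1.5625,.01))
plan((.40,-.40,.235,26.7),(.46,-.25,.235,30),(.49,-.08,.235,35),(.50,.09,.235,39),(.49,.26,.235,39),(.43,.38,.235,39))
E
```

```text
jar top [0.37243326 0.00052943 0.085     ] maq base [ 0.77229877 -0.01248403  0.01      ] [ 0.78168345 -0.02452768  0.01      ]
t 0.15 pos [ 0.2811 -0.5576  0.2218] ang 26.75 tilt [-0.0005  0.0017] F [0.8 0.1 0.9] op 1.001 gf 0.0 J [-73.  30.  82.  -0.  68. -10.]
[ 1.18  -0.581 -0.088  0.   ]
[ 0.807 -0.714 -0.    -0.009]
[ 0.74  -0.881 -0.    -0.014]
[ 0.705 -0.89  -0.    -0.011]
[ 0.661 -0.923 -0.     0.   ]
[ 0.193 -0.873 -0.     0.   ]
```

Emit:
carry_out:
  deltas:
    - [[0.3,-0.18,-0.03,0,0,0,-1],[0.6,-0.36,-0.06,0,0,0,-1],[0.9,-0.54,-0.09,0,0,0,-1],[1,-0.6,-0.09,0,0,0,-1],[1,-0.7,-0.09,0,0,0,-1],[1,-0.8,-0.09,0,0,0,-1],[1,-0.9,-0.09,0,0,0,-1],[1,-1,-0.09,0,0,0,-1],[1,-1,-0.09,0,0,0,-1],[1,-1,-0.09,0,0,0,-1]]

```text
time_s: 0.98
position: [0.3477, -0.3564, 0.2361]
tcp_rot: [[0.893, 0.45, 0.0], [0.45, -0.893, -0.0], [0.0, 0.0, -1.0]]
force: [0.1, -0.1, 0.6]
opening: 0.997
grasp_force: 0.0
```

Emit:
carry_out:
  deltas:
    - [[0.2,-0.15,0,0,0,0,-1],[0.4,-0.3,0,0,0,0,-1],[0.6,-0.5,0,0,0,-0.01,-1],[0.8,-0.7,0,0,0,-0.02,-1],[0.9,-0.8,0,0,0,-0.02,-1],[0.95,-0.9,0,0,0,-0.034,-1],[0.95,-1,0,0,0,-0.034,-1],[0.95,-1,0,0,0,-0.034,-1],[0.95,-1,0,0,0,-0.034,-1],[0.95,-1,0,0,0,-0.034,-1]]

```text
time_s: 1.82
position: [0.408, -0.16, 0.2363]
tcp_rot: [[0.779, 0.627, 0.001], [0.627, -0.779, -0.001], [0.0, 0.002, -1.0]]
force: [-0.5, -1.0, 0.3]
opening: 1.0
grasp_force: 0.0
```

Run:
```python
from h import *
plan((.48,-.02,.235,39),(.50,.15,.235,39),(.45,.29,.235,39),(.43,.37,.235,39))
```

```text
t 1.8167 pos [ 0.408  -0.16    0.2363] ang 38.86 tilt [ 0.0011 -0.0013] F [-0.5 -1.   0.3] op 1.0 gf 0.0 J [-36.  15. 107.  -0.  59.  15.]
[ 0.96  -0.426  0.008 -0.   ]
[ 0.817 -0.797 -0.     0.   ]
[ 0.328 -0.935 -0.     0.   ]
[ 0.232 -0.498 -0.     0.   ]
```

Emit:
carry_out:
  deltas:
    - [[0.25,-0.11,0,0,0,0,-1],[0.5,-0.22,0,0,0,0,-1],[0.75,-0.33,0,0,0,0,-1],[0.96,-0.44,0,0,0,0,-1],[0.96,-0.6,0,0,0,0,-1],[0.96,-0.8,0,0,0,0,-1],[0.96,-1,0,0,0,0,-1],[0.96,-1,0,0,0,0,-1],[0.96,-1,0,0,0,0,-1],[0.96,-1,0,0,0,0,-1]]

```text
time_s: 2.65
position: [0.4267, 0.0474, 0.2364]
tcp_rot: [[0.778, 0.628, 0.002], [0.628, -0.778, -0.001], [0.001, 0.002, -1.0]]
force: [1.1, -0.4, -0.0]
opening: 1.001
grasp_force: 0.0
```

Emit:
carry_out:
  deltas:
    - [[0.2,-0.2,0,0,0,0,-1],[0.4,-0.4,0,0,0,0,-1],[0.6,-0.6,0,0,0,0,-1],[0.8,-0.8,0,0,0,0,-1],[0.9,-0.9,0,0,0,0,-1],[0.95,-1,0,0,0,0,-1],[0.95,-1,0,0,0,0,-1],[0.95,-1,0,0,0,0,-1],[0.95,-1,0,0,0,0,-1],[0.95,-1,0,0,0,0,-1]]

```text
time_s: 3.48
position: [0.4422, 0.2534, 0.236]
tcp_rot: [[0.779, 0.627, 0.0], [0.627, -0.779, -0.0], [-0.0, 0.0, -1.0]]
force: [-0.5, 0.4, -0.5]
opening: 1.0
grasp_force: 0.0
```

Run:
```python
from h import *
plan((.498,.426,.18,39))
```

```text
t 3.4833 pos [0.4422 0.2534 0.236 ] ang 38.84 tilt [ 0.     -0.0004] F [-0.5  0.4 -0.5] op 1.0 gf 0.0 J [17. 20. 98. -0. 62. 68.]
[ 1.011 -0.663  0.373 -0.   ]
```

Emit:
carry_out:
  deltas:
    - [[0.2,-0.13,0.07,0,0,0,-1],[0.4,-0.26,0.14,0,0,0,-1],[0.6,-0.4,0.2,0,0,0,-1],[0.8,-0.53,0.28,0,0,0,-1],[1,-0.66,0.37,0,0,0,-1],[1,-0.66,0.37,0,0,0,-1],[1,-0.66,0.37,0,0,0,-1],[1,-0.66,0.37,0,0,0,-1],[1,-0.66,0.37,0,0,0,-1],[1,-0.66,0.37,0,0,0,-1]]

```text
time_s: 4.32
position: [0.4961, 0.4247, 0.1816]
tcp_rot: [[0.779, 0.628, 0.001], [0.628, -0.779, 0.0], [0.001, 0.0, -1.0]]
force: [-0.2, -0.2, -0.7]
opening: 1.0
grasp_force: 0.0
```

```bash
cat >> h.py <<'E'
W=camera_info("wrist")
def wpose(): 
    s=telemetry.read_state();T=np.eye(4);T[:3,:3]=s['tcp_rot'];T[:3,3]=s['position'];return T@W['T_tool_cam']
def wun(M,uv,z):
    m=W['mtx'];d=np.array([(uv[0]-m[0,2])/m[0,0],(uv[1]-m[1,2])/m[1,1]]);t=np.hypot(*d)
    v=M[:3,:3]@np.array([*(d/t*np.sin(t)),np.cos(t)]);return M[:3,3]+v*(z-M[2,3])/v[2]
E
python3 - <<'E'
from h import *
from rig import capture
import cv2
plan()
M=wpose();im=capture("wrist")[:,:,::-1];np.save("M1.npy",M)
cv2.imwrite("pics/w1.png",cv2.resize(im,(800,600),interpolation=cv2.INTER_CUBIC))
E
```

```text
t 4.3167 pos [0.4961 0.4247 0.1816] ang 38.88 tilt [0.0007 0.0002] F [-0.2 -0.2 -0.7] op 1.0 gf 0.0 J [31. 35. 80. -0. 65. 82.]
```

View pics/w1.png

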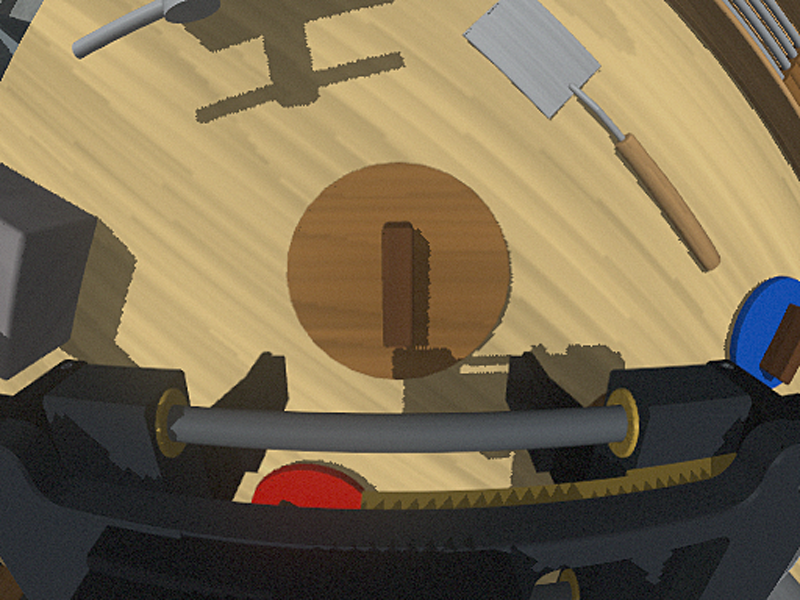

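The wrist view shows the cover disc (cols 287–511, rows 162–380) with its bar centred at about (397,285), upright in the image, so the yaw is right.

Run:
```python
from h import *
M=np.load("M1.npy")
f=lambda u,v,z:wun(M,(u/1.5625-.2,v/1.5625-.2),z)
print(f(397.3,222,.06),f(397.3,347,.06),(f(397.3,222,.06)+f(397.3,347,.06))/2)
a,b=f(386,225,.06),f(384,345,.06);print(np.degrees(np.arctan2(*(a-b)[1::-1])))
for u,v in((287,270),(511,270),(398,162),(398,380)):print(f(u,v,.024))
```

```text
[0.53219058 0.45325212 0.06      ] [0.46834644 0.40176784 0.06      ] [0.50026851 0.42750998 0.06      ]
37.558289533796405
[0.45309775 0.49117961 0.024     ]
[0.55416228 0.36583316 0.024     ]
[0.56154707 0.47625121 0.024     ]
[0.43609223 0.37501093 0.024     ]
```

Emit:
carry_out:
  deltas:
    - [[0.03,0.004,0.15,0,0,0,-1],[0.03,0.004,0.3,0,0,0,-1],[0.03,0.004,0.45,0,0,0,-1],[0.03,0.004,0.6,0,0,0,-1],[0.03,0.004,0.75,0,0,0,-1],[0.03,0.004,0.85,0,0,0,-1],[0.03,0.004,0.92,0,0,0,-1],[0.03,0.004,0.97,0,0,0,-1],[0.03,0.004,1,0,0,0,-1],[0.03,0.004,1,0,0,0,-1]]

```text
time_s: 5.2
position: [0.4997, 0.4283, 0.0304]
tcp_rot: [[0.777, 0.629, -0.0], [0.629, -0.777, -0.0], [-0.0, -0.0, -1.0]]
force: [-0.1, -0.1, 0.9]
opening: 0.998
grasp_force: 0.0
```

Emit:
carry_out:
  deltas:
    - [[0,0,0.01,0,0,0,-0.5],[0,0,0.01,0,0,0,0],[0,0,0.01,0,0,0,0.5],[0,0,0.01,0,0,0,1],[0,0,0.01,0,0,0,1],[0,0,0.01,0,0,0,1],[0,0,0.01,0,0,0,1],[0,0,0.01,0,0,0,1],[0,0,0.01,0,0,0,1],[0,0,0.01,0,0,0,1]]

```text
time_s: 6.03
position: [0.4996, 0.4285, 0.029]
tcp_rot: [[0.777, 0.629, -0.0], [0.629, -0.777, -0.0], [-0.0, -0.0, -1.0]]
force: [0.4, -0.3, 0.4]
opening: 0.327
grasp_force: 0.0
```

Run:
```python
from h import *
plan((.500,.427,.1775,39))
```

```text
t 6.0333 pos [0.4996 0.4285 0.029 ] ang 38.99 tilt [-0.0001 -0.0001] F [ 0.4 -0.3  0.4] op 0.327 gf 0.0 J [31. 47. 84. -0. 49. 82.]
[-0.004  0.01  -0.99  -0.   ]
```

Still closing; finish closing, then lift.

Emit:
carry_out:
  deltas:
    - [[0,0,0,0,0,0,1],[0,0,0,0,0,0,1],[0,0,0,0,0,0,1],[0,0,0,0,0,0,1],[0,0,0,0,0,0,1],[0,0,0,0,0,0,1],[0,0,0,0,0,0,1],[0,0,0,0,0,0,1],[0,0,0,0,0,0,1],[0,0,0,0,0,0,1]]

```text
time_s: 6.87
position: [0.4996, 0.4285, 0.029]
tcp_rot: [[0.777, 0.629, -0.0], [0.629, -0.777, -0.0], [-0.0, 0.0, -1.0]]
force: [0.1, -1.0, 0.0]
opening: 0.222
grasp_force: 30.0
```

Emit:
carry_out:
  deltas:
    - [[0,0,-0.05,0,0,0,1],[0,0,-0.12,0,0,0,1],[0,0,-0.22,0,0,0,1],[0,0,-0.35,0,0,0,1],[0,0,-0.5,0,0,0,1],[0,0,-0.65,0,0,0,1],[0,0,-0.8,0,0,0,1],[0,0,-0.9,0,0,0,1],[0,0,-0.97,0,0,0,1],[0,0,-1,0,0,0,1]]

```text
time_s: 7.7
position: [0.5003, 0.4292, 0.1818]
tcp_rot: [[0.777, 0.629, 0.003], [0.629, -0.777, 0.002], [0.004, 0.0, -1.0]]
force: [0.3, -0.7, -2.4]
opening: 0.226
grasp_force: 30.0
```

Run:
```python
from h import *
plan((.51,.28,.22,39),(.52,.12,.225,39),(.515,-.02,.225,39),(.5125,-.1315,.225,39))
```

```text
t 7.7 pos [0.5003 0.4292 0.1818] ang 38.99 tilt [0.0032 0.0022] F [ 0.3 -0.7 -2.4] op 0.226 gf 29.999883114360273 J [31. 35. 79.  0. 65. 82.]
[-0.575  0.814 -0.255 -0.   ]
[-0.619  0.871 -0.033  0.   ]
[-0.613  0.704 -0.     0.   ]
[-0.481  0.567 -0.     0.   ]
```

Emit:
carry_out:
  deltas:
    - [[-0.03,0.05,-0.05,0,0,0,1],[-0.1,0.15,-0.1,0,0,0,1],[-0.2,0.28,-0.17,0,0,0,1],[-0.3,0.41,-0.25,0,0,0,1],[-0.39,0.55,-0.28,0,0,0,1],[-0.48,0.68,-0.28,0,0,0,1],[-0.57,0.81,-0.28,0,0,0,1],[-0.66,0.93,-0.28,0,0,0,1],[-0.7,1,-0.28,0,0,0,1],[-0.7,1,-0.28,0,0,0,1]]

```text
time_s: 8.53
position: [0.5122, 0.2431, 0.2204]
tcp_rot: [[0.779, 0.627, -0.002], [0.627, -0.779, -0.001], [-0.002, -0.0, -1.0]]
force: [0.3, 0.6, -1.5]
opening: 0.227
grasp_force: 30.0
```

Emit:
carry_out:
  deltas:
    - [[-0.06,0.08,0,0,0,0,1],[-0.15,0.2,0,0,0,0,1],[-0.25,0.34,0,0,0,0,1],[-0.35,0.48,0,0,0,0,1],[-0.45,0.62,0,0,0,0,1],[-0.55,0.75,0,0,0,0,1],[-0.63,0.87,0,0,0,0,1],[-0.7,0.96,0,0,0,0,1],[-0.73,1,0,0,0,0,1],[-0.73,1,0,0,0,0,1]]

```text
time_s: 9.37
position: [0.522, 0.0598, 0.2208]
tcp_rot: [[0.778, 0.628, -0.0], [0.628, -0.778, 0.0], [0.0, -0.0, -1.0]]
force: [-0.7, 0.6, -1.8]
opening: 0.228
grasp_force: 30.0
```

Run:
```python
from h import *
plan((.5125,-.01,.225,39),(.5125,-.1315,.225,39))
```

```text
t 9.3667 pos [0.522  0.0598 0.2208] ang 38.88 tilt [-0.0002  0.0003] F [-0.7  0.6 -1.8] op 0.228 gf 29.999624462798238 J [-6. 23. 96.  0. 61. 45.]
[-0.341  0.322 -0.028 -0.   ]
[-0.51   0.629 -0.     0.   ]
```

Emit:
carry_out:
  deltas:
    - [[-0.06,0.07,0,0,0,0,1],[-0.16,0.18,0,0,0,0,1],[-0.27,0.3,0,0,0,0,1],[-0.38,0.43,0,0,0,0,1],[-0.5,0.56,0,0,0,0,1],[-0.61,0.68,0,0,0,0,1],[-0.71,0.79,0,0,0,0,1],[-0.79,0.88,0,0,0,0,1],[-0.85,0.95,0,0,0,0,1],[-0.85,0.95,0,0,0,0,1]]

```text
time_s: 10.2
position: [0.5131, -0.132, 0.221]
tcp_rot: [[0.778, 0.628, 0.001], [0.628, -0.778, -0.001], [0.0, 0.001, -1.0]]
force: [0.8, -0.3, -1.7]
opening: 0.228
grasp_force: 30.0
```

Emit:
carry_out:
  deltas:
    - [[0,0,0.06,0,0,0,1],[0,0,0.14,0,0,0,1],[0,0,0.24,0,0,0,1],[0,0,0.34,0,0,0,1],[0,0,0.42,0,0,0,1],[0,0,0.5,0,0,0,1],[0,0,0.55,0,0,0,1],[0,0,0.58,0,0,0,1],[0,0,0.6,0,0,0,1],[0,0,0.6,0,0,0,1]]

```text
time_s: 11.03
position: [0.5121, -0.1299, 0.1306]
tcp_rot: [[0.777, 0.63, -0.001], [0.63, -0.777, 0.001], [-0.0, -0.001, -1.0]]
force: [-0.5, 0.1, -1.8]
opening: 0.226
grasp_force: 30.0
```

Run:
```python
from h import *
from rig import capture
import cv2
plan((.5125,-.1315,.120,39))
o=[]
for n,(x,y) in (("scene",(180,165)),("side",(240,140))):
    im=capture(n)[:,:,::-1].copy();cv2.imwrite(f"pics/{n}1.png",im)
    c=cv2.resize(im[y:y+100,x:x+100],(400,400),interpolation=cv2.INTER_CUBIC)
    for k in range(0,100,10):
        p=int((k+.5)*4)
        cv2.line(c,(p,0),(p,399),(0,255,255),1);cv2.line(c,(0,p),(399,p),(0,255,255),1)
        cv2.putText(c,str(x+k),(p+1,9),0,.35,(0,0,255),1);cv2.putText(c,str(y+k),(0,p+10),0,.35,(0,0,255),1)
    o.append(c)
cv2.imwrite("pics/c1.png",np.hstack(o))
```

```text
t 11.0333 pos [ 0.5121 -0.1299  0.1306] ang 39.02 tilt [-0.0007  0.0005] F [-0.5  0.1 -1.8] op 0.226 gf 30.00002418179065 J [-26.  31. 101.   0.  49.  25.]
[-0.005  0.01   0.071  0.   ]
```

View pics/c1.png

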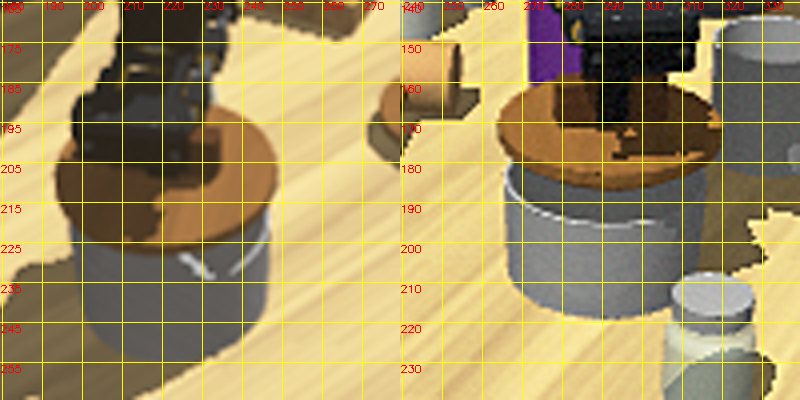

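Run:
```python
from h import *
for n in("scene","side"):
    print(n,bbox(n,.5121,-.1299,.1256,.081).round(1),bbox(n,.5121,-.1299,.1136,.081).round(1), 'rim',bbox(n,.5125,-.1315,.08,.075).round(1))
    for z in (.1256,.1136):
        p=proj(n,np.c_[.5121+.081*np.cos(th),-.1299+.081*np.sin(th),0*th+z]);print(' leftmost',p[p[:,0].argmin()].round(1),'rightmost',p[p[:,0].argmax()].round(1))
```

```text
scene [194.  188.5 250.2 225.3] [194.4 191.5 250.2 228.5] rim [197.2 201.4 248.  235.9]
 leftmost [194.  208.1] rightmost [250.2 205.8]
 leftmost [194.4 211.2] rightmost [250.2 208.9]
side [263.5 158.  319.9 182.8] [263.5 161.6 319.6 186.7] rim [265.7 172.1 316.9 196.1]
 leftmost [263.5 169.8] rightmost [319.9 171. ]
 leftmost [263.5 173.5] rightmost [319.6 174.8]
```

Emit:
carry_out:
  deltas:
    - [[0.006,0.01,0.02,0,0,0,1],[0.006,0.01,0.05,0,0,0,1],[0.006,0.01,0.08,0,0,0,1],[0.006,0.01,0.11,0,0,0,1],[0.006,0.01,0.14,0,0,0,1],[0.006,0.01,0.16,0,0,0,1],[0.006,0.01,0.18,0,0,0,1],[0.006,0.01,0.19,0,0,0,1],[0.006,0.01,0.2,0,0,0,1],[0.006,0.01,0.2,0,0,0,1]]

```text
time_s: 11.97
position: [0.5137, -0.1311, 0.1008]
tcp_rot: [[0.777, 0.629, -0.0], [0.629, -0.777, 0.0], [-0.0, -0.0, -1.0]]
force: [-0.2, -0.2, -2.0]
opening: 0.225
grasp_force: 30.0
```

Emit:
carry_out:
  deltas:
    - [[0,0,0.002,0,0,0,1],[0,0,0.005,0,0,0,1],[0,0,0.008,0,0,0,1],[0,0,0.011,0,0,0,1],[0,0,0.014,0,0,0,1],[0,0,0.017,0,0,0,1],[0,0,0.02,0,0,0,1],[0,0,0.022,0,0,0,1],[0,0,0.024,0,0,0,1],[0,0,0.024,0,0,0,1]]

```text
time_s: 12.8
position: [0.5138, -0.1311, 0.0974]
tcp_rot: [[0.777, 0.629, -0.0], [0.629, -0.777, 0.0], [-0.0, -0.0, -1.0]]
force: [0.3, -0.1, -2.0]
opening: 0.231
grasp_force: 30.0
```

No contact yet; go on down slowly by another 2–3 mm.

Emit:
carry_out:
  deltas:
    - [[0,0,0.002,0,0,0,1],[0,0,0.004,0,0,0,1],[0,0,0.006,0,0,0,1],[0,0,0.008,0,0,0,1],[0,0,0.01,0,0,0,1],[0,0,0.011,0,0,0,1],[0,0,0.012,0,0,0,1],[0,0,0.012,0,0,0,1],[0,0,0.012,0,0,0,1],[0,0,0.012,0,0,0,1]]

```text
time_s: 13.63
position: [0.5139, -0.1312, 0.0971]
tcp_rot: [[0.777, 0.629, 0.001], [0.629, -0.777, -0.0], [0.0, 0.001, -1.0]]
force: [-2.6, 0.3, 8.7]
opening: 0.231
grasp_force: 30.0
```

Emit:
carry_out:
  deltas:
    - [[0,0,-0.006,0,0,0,1],[0,0,-0.008,0,0,0,0],[0,0,-0.008,0,0,0,-0.3],[0,0,-0.008,0,0,0,-1],[0,0,-0.008,0,0,0,-1],[0,0,-0.008,0,0,0,-1],[0,0,-0.008,0,0,0,-1],[0,0,-0.008,0,0,0,-1],[0,0,-0.008,0,0,0,-1],[0,0,-0.008,0,0,0,-1]]

```text
time_s: 14.47
position: [0.5138, -0.1312, 0.0968]
tcp_rot: [[0.777, 0.629, -0.0], [0.629, -0.777, 0.0], [-0.0, -0.0, -1.0]]
force: [0.1, -0.5, 0.6]
opening: 0.828
grasp_force: 0.0
```

Emit:
carry_out:
  deltas:
    - [[0,0,-0.05,0,0,0,-1],[0,0,-0.15,0,0,0,-1],[0,0,-0.3,0,0,0,-1],[0,0,-0.45,0,0,0,-1],[0,0,-0.6,0,0,0,-1],[0,0,-0.75,0,0,0,-1],[0,0,-0.85,0,0,0,-1],[0,0,-0.9,0,0,0,-1],[0,0,-0.9,0,0,0,-1],[0,0,-0.9,0,0,0,-1]]

```text
time_s: 15.3
position: [0.5136, -0.1311, 0.2319]
tcp_rot: [[0.777, 0.629, 0.0], [0.629, -0.777, -0.0], [-0.0, 0.0, -1.0]]
force: [0.1, 0.6, 0.9]
opening: 0.997
grasp_force: 0.0
```

Run:
```python
from h import *
from rig import capture
import cv2
plan((.5111,.02,.235,90),(.5111,.1683,.20,141))
cv2.imwrite("pics/side2.png",capture("side")[:,:,::-1]);cv2.imwrite("pics/scene2.png",capture("scene")[:,:,::-1])
o=[]
for n,(x,y) in (("scene",(180,180)),("side",(240,150))):
    im=cv2.imread(f"pics/{n}2.png");o.append(cv2.resize(im[y:y+85,x:x+100],(400,340),interpolation=cv2.INTER_CUBIC))
cv2.imwrite("pics/c2.png",np.hstack(o))
```

```text
t 15.3 pos [ 0.5136 -0.1311  0.2319] ang 38.99 tilt [ 0.0001 -0.0001] F [0.1 0.6 0.9] op 0.997 gf 0.0 J [-26.  22.  95.  -0.  63.  25.]
[ 0.621 -0.793 -0.021 -0.142]
[ 0.989 -0.     0.233 -0.142]
```

View pics/c2.png

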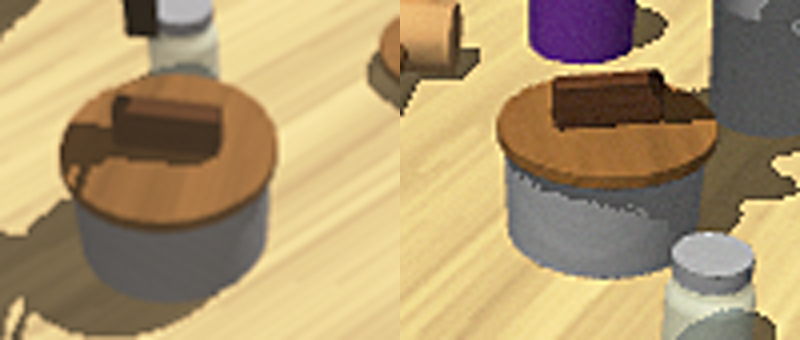

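The large cover sits flat and centred on the wide pot. Now to the small one.

Emit:
carry_out:
  deltas:
    - [[0.12,-0.16,-0.02,0,0,-0.02,-1],[0.25,-0.32,-0.02,0,0,-0.04,-1],[0.37,-0.48,-0.02,0,0,-0.06,-1],[0.5,-0.64,-0.02,0,0,-0.08,-1],[0.62,-0.8,-0.02,0,0,-0.1,-1],[0.62,-0.8,-0.02,0,0,-0.12,-1],[0.62,-0.8,-0.02,0,0,-0.14,-1],[0.62,-0.8,-0.02,0,0,-0.142,-1],[0.62,-0.8,-0.02,0,0,-0.142,-1],[0.62,-0.8,-0.02,0,0,-0.142,-1]]

```text
time_s: 16.23
position: [0.5103, 0.0204, 0.2341]
tcp_rot: [[0.001, 1.0, -0.002], [1.0, -0.001, 0.0], [0.0, -0.002, -1.0]]
force: [0.6, -0.4, 0.1]
opening: 0.996
grasp_force: 0.0
```

Emit:
carry_out:
  deltas:
    - [[0.2,0,0.05,0,0,-0.02,-1],[0.4,0,0.1,0,0,-0.04,-1],[0.6,0,0.15,0,0,-0.06,-1],[0.8,0,0.2,0,0,-0.08,-1],[0.98,0,0.25,0,0,-0.1,-1],[0.98,0,0.3,0,0,-0.12,-1],[0.98,0,0.35,0,0,-0.14,-1],[0.98,0,0.35,0,0,-0.142,-1],[0.98,0,0.35,0,0,-0.142,-1],[0.98,0,0.35,0,0,-0.142,-1]]

```text
time_s: 17.07
position: [0.5107, 0.1671, 0.1825]
tcp_rot: [[-0.777, 0.63, 0.0], [0.63, 0.777, 0.0], [-0.0, 0.0, -1.0]]
force: [-0.2, -0.0, -0.5]
opening: 0.999
grasp_force: 0.0
```

Run:
```python
from h import *
from rig import capture
import cv2
plan()
M=wpose();im=capture("wrist")[:,:,::-1];np.save("M2.npy",M)
cv2.imwrite("pics/w2.png",cv2.resize(im,(800,600),interpolation=cv2.INTER_CUBIC))
```

```text
t 17.0667 pos [0.5107 0.1671 0.1825] ang 140.97 tilt [0.0002 0.0001] F [-0.2 -0.  -0.5] op 0.999 gf 0.0 J [  6.  27.  97.   0.  56. -45.]
```

View pics/w2.png

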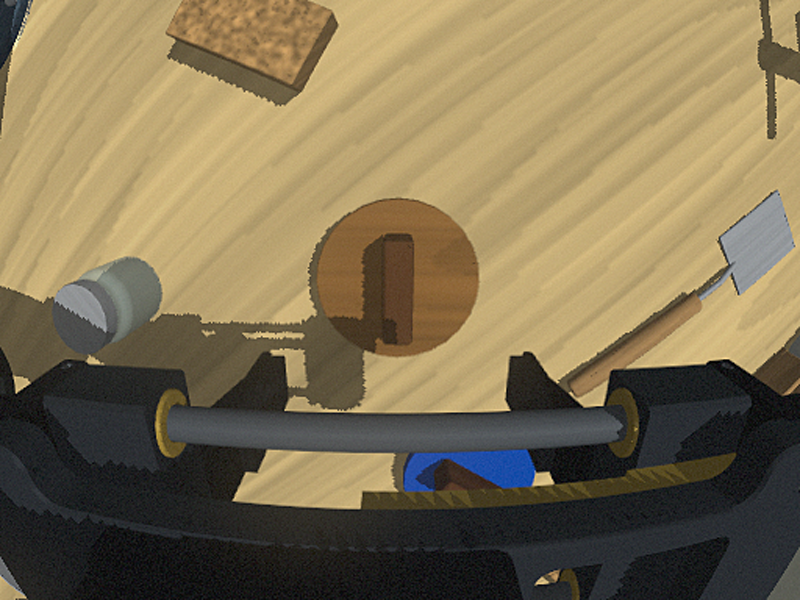

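Run:
```python
from h import *
M=np.load("M2.npy")
f=lambda u,v,z:wun(M,(u/1.5625-.2,v/1.5625-.2),z)
a,b=f(399.5,235,.06),f(398.5,344,.06);print(a,b,(a+b)/2,np.linalg.norm(a-b),np.degrees(np.arctan2(*(a-b)[1::-1])))
p=[f(u,v,.024) for u,v in((316,275),(479,275),(397,198),(397,356))];print((p[0]+p[1])/2,(p[2]+p[3])/2)
c=(a+b)/2;plan((c[0],c[1],.0305,140))
```

```text
[0.48235771 0.19227196 0.06      ] [0.53794848 0.14649222 0.06      ] [0.51015309 0.16938209 0.06      ] 0.07201469851637847 140.52809141658108
[0.50776384 0.17018718 0.024     ] [0.51069253 0.1673387  0.024     ]
t 17.1167 pos [0.5109 0.1671 0.1827] ang 141.01 tilt [0.0008 0.0002] F [-0.5 -0.7 -0.1] op 1.001 gf 0.0 J [  6.  27.  97.   0.  56. -45.]
[0.013 0.009 1.015 0.003]
```

Emit:
carry_out:
  deltas:
    - [[0.013,0.005,0.15,0,0,0,-1],[0.013,0.005,0.3,0,0,0,-1],[0.013,0.005,0.45,0,0,0,-1],[0.013,0.005,0.6,0,0,0,-1],[0.013,0.005,0.75,0,0,0,-1],[0.013,0.005,0.85,0,0,0,-1],[0.013,0.005,0.92,0,0,0,-1],[0.013,0.005,0.97,0,0,0,-1],[0.013,0.005,1,0,0,0,-1],[0.013,0.005,1,0,0,0,-1]]

```text
time_s: 17.95
position: [0.5094, 0.1693, 0.0321]
tcp_rot: [[-0.779, 0.627, -0.0], [0.627, 0.779, -0.0], [0.0, -0.0, -1.0]]
force: [-0.6, 0.6, 0.2]
opening: 0.997
grasp_force: 0.0
```

Emit:
carry_out:
  deltas:
    - [[0,0,0.015,0,0,0,-0.5],[0,0,0.015,0,0,0,0.5],[0,0,0.015,0,0,0,1],[0,0,0.015,0,0,0,1],[0,0,0.015,0,0,0,1],[0,0,0.015,0,0,0,1],[0,0,0.015,0,0,0,1],[0,0,0.015,0,0,0,1],[0,0,0.015,0,0,0,1],[0,0,0.015,0,0,0,1]]

```text
time_s: 18.78
position: [0.5093, 0.1694, 0.0301]
tcp_rot: [[-0.78, 0.626, -0.0], [0.626, 0.78, 0.0], [0.0, -0.0, -1.0]]
force: [-0.1, 0.0, -0.3]
opening: 0.328
grasp_force: 0.0
```

Emit:
carry_out:
  deltas:
    - [[0,0,0,0,0,0,1],[0,0,0,0,0,0,1],[0,0,0,0,0,0,1],[0,0,0,0,0,0,1],[0,0,0,0,0,0,1],[0,0,0,0,0,0,1],[0,0,0,0,0,0,1],[0,0,0,0,0,0,1],[0,0,0,0,0,0,1],[0,0,0,0,0,0,1]]

```text
time_s: 19.62
position: [0.5093, 0.1694, 0.0301]
tcp_rot: [[-0.78, 0.626, -0.0], [0.626, 0.78, -0.0], [0.0, -0.0, -1.0]]
force: [0.1, -0.3, -0.4]
opening: 0.228
grasp_force: 29.9
```

Emit:
carry_out:
  deltas:
    - [[0,0,-0.05,0,0,0,1],[0,0,-0.12,0,0,0,1],[0,0,-0.22,0,0,0,1],[0,0,-0.35,0,0,0,1],[0,0,-0.5,0,0,0,1],[0,0,-0.65,0,0,0,1],[0,0,-0.8,0,0,0,1],[0,0,-0.9,0,0,0,1],[0,0,-0.97,0,0,0,1],[0,0,-1,0,0,0,1]]

```text
time_s: 20.45
position: [0.5101, 0.1696, 0.1825]
tcp_rot: [[-0.78, 0.626, 0.004], [0.626, 0.78, 0.0], [-0.003, 0.003, -1.0]]
force: [0.5, 0.2, -1.2]
opening: 0.223
grasp_force: 29.9
```

Run:
```python
from h import *
plan((.51,.02,.235,141),(.51,-.16,.235,141),(.495,-.32,.235,141),(.4795,-.377,.20,141))
```

```text
t 20.45 pos [0.5101 0.1696 0.1825] ang 141.23 tilt [0.0038 0.0005] F [ 0.5  0.2 -1.2] op 0.223 gf 29.93911544792354 J [  6.  27.  97.   0.  56. -45.]
[-0.624 -0.778 -0.35   0.001]
[-0.755 -0.933 -0.     0.   ]
[-0.594 -0.892 -0.     0.   ]
[-0.159 -0.36   0.233  0.   ]
```

Emit:
carry_out:
  deltas:
    - [[-0.04,-0.05,-0.05,0,0,0,1],[-0.1,-0.12,-0.12,0,0,0,1],[-0.18,-0.22,-0.2,0,0,0,1],[-0.27,-0.34,-0.28,0,0,0,1],[-0.36,-0.45,-0.33,0,0,0,1],[-0.45,-0.56,-0.35,0,0,0,1],[-0.53,-0.66,-0.35,0,0,0,1],[-0.59,-0.74,-0.35,0,0,0,1],[-0.62,-0.78,-0.35,0,0,0,1],[-0.62,-0.78,-0.35,0,0,0,1]]

```text
time_s: 21.28
position: [0.508, 0.0183, 0.232]
tcp_rot: [[-0.778, 0.628, -0.002], [0.628, 0.778, -0.0], [0.001, -0.001, -1.0]]
force: [0.3, -0.1, -0.5]
opening: 0.227
grasp_force: 29.9
```

Emit:
carry_out:
  deltas:
    - [[-0.05,-0.06,0,0,0,0,1],[-0.13,-0.16,0,0,0,0,1],[-0.23,-0.29,0,0,0,0,1],[-0.34,-0.42,0,0,0,0,1],[-0.45,-0.56,0,0,0,0,1],[-0.56,-0.69,0,0,0,0,1],[-0.65,-0.8,0,0,0,0,1],[-0.71,-0.88,0,0,0,0,1],[-0.75,-0.93,0,0,0,0,1],[-0.75,-0.93,0,0,0,0,1]]

```text
time_s: 22.12
position: [0.5091, -0.1608, 0.2324]
tcp_rot: [[-0.779, 0.627, 0.0], [0.627, 0.779, -0.001], [-0.0, -0.0, -1.0]]
force: [0.1, 0.6, -0.7]
opening: 0.223
grasp_force: 29.9
```

Emit:
carry_out:
  deltas:
    - [[-0.04,-0.06,0,0,0,0,1],[-0.11,-0.16,0,0,0,0,1],[-0.19,-0.28,0,0,0,0,1],[-0.28,-0.41,0,0,0,0,1],[-0.36,-0.54,0,0,0,0,1],[-0.44,-0.66,0,0,0,0,1],[-0.51,-0.77,0,0,0,0,1],[-0.56,-0.85,0,0,0,0,1],[-0.6,-0.9,0,0,0,0,1],[-0.6,-0.9,0,0,0,0,1]]

```text
time_s: 22.95
position: [0.4947, -0.3223, 0.2325]
tcp_rot: [[-0.779, 0.627, 0.0], [0.627, 0.779, -0.001], [-0.001, -0.0, -1.0]]
force: [1.0, 0.4, -0.9]
opening: 0.231
grasp_force: 29.9
```

Run:
```python
from h import *
plan((.4795,-.377,.20,141),(.4795,-.377,.155,141))
```

```text
t 22.95 pos [ 0.4947 -0.3223  0.2325] ang 141.17 tilt [ 0.0005 -0.0008] F [ 1.   0.4 -0.9] op 0.231 gf 29.93882386945188 J [-44.  27.  87.  -0.  66. -95.]
[-0.15  -0.348  0.217  0.   ]
[0.  0.  0.3 0. ]
```

Emit:
carry_out:
  deltas:
    - [[-0.03,-0.06,0.03,0,0,0,1],[-0.06,-0.13,0.07,0,0,0,1],[-0.09,-0.2,0.12,0,0,0,1],[-0.12,-0.27,0.18,0,0,0,1],[-0.14,-0.32,0.25,0,0,0,1],[-0.15,-0.348,0.32,0,0,0,1],[-0.15,-0.348,0.38,0,0,0,1],[-0.15,-0.348,0.42,0,0,0,1],[-0.15,-0.348,0.44,0,0,0,1],[-0.15,-0.348,0.44,0,0,0,1]]

```text
time_s: 23.78
position: [0.479, -0.3747, 0.1655]
tcp_rot: [[-0.78, 0.626, -0.001], [0.626, 0.78, 0.002], [0.002, 0.001, -1.0]]
force: [0.6, 0.6, -0.4]
opening: 0.224
grasp_force: 29.9
```

Run:
```python
from h import *
from rig import capture
import cv2
plan((.4795,-.377,.124,141))
p=np.array(telemetry.read_state()['position'])
o=[]
for n,(x,y) in (("scene",(95,215)),("side",(295,120))):
    im=capture(n)[:,:,::-1].copy();cv2.imwrite(f"pics/{n}3.png",im)
    c=cv2.resize(im[y:y+75,x:x+75],(400,400),interpolation=cv2.INTER_CUBIC);s=400/75
    for k in range(0,75,10):
        q=int((k+.5)*s)
        cv2.line(c,(q,0),(q,6),(0,0,255),1);cv2.line(c,(0,q),(6,q),(0,0,255),1)
        cv2.putText(c,str(x+k),(q+1,9),0,.35,(0,0,255),1);cv2.putText(c,str(y+k),(0,q+10),0,.35,(0,0,255),1)
    o.append(c)
    print(n,'flange top',bbox(n,p[0],p[1],p[2]-.006,.059).round(1),'bottom',bbox(n,p[0],p[1],p[2]-.018,.059).round(1),'rim',bbox(n,.4795,-.377,.105,.052).round(1))
cv2.imwrite("pics/c3.png",np.hstack(o))
```

```text
t 23.7833 pos [ 0.479  -0.3747  0.1655] ang 141.25 tilt [-0.0014  0.0019] F [ 0.6  0.6 -0.4] op 0.224 gf 29.93916575331241 J [ -49.   33.   88.    0.   60. -100.]
[-0.012 -0.01   0.277  0.001]
scene flange top [114.  215.7 161.4 248.4] bottom [115.1 218.9 162.1 251.7] rim [120.8 232.5 161.2 261.6]
side flange top [316.4 127.5 353.1 140.6] bottom [316.2 130.9 352.7 144.2] rim [317.7 143.  349.3 155.4]
```

View pics/c3.png

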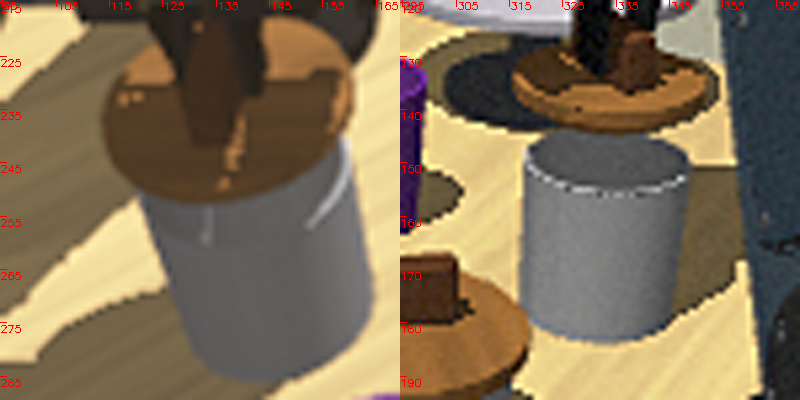

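Emit:
carry_out:
  deltas:
    - [[0.01,0.002,0.02,0,0,0,1],[0.01,0.002,0.05,0,0,0,1],[0.01,0.002,0.08,0,0,0,1],[0.01,0.002,0.11,0,0,0,1],[0.01,0.002,0.14,0,0,0,1],[0.01,0.002,0.17,0,0,0,1],[0.01,0.002,0.19,0,0,0,1],[0.01,0.002,0.21,0,0,0,1],[0.01,0.002,0.225,0,0,0,1],[0.01,0.002,0.225,0,0,0,1]]

```text
time_s: 24.72
position: [0.4781, -0.3743, 0.1322]
tcp_rot: [[-0.78, 0.626, -0.001], [0.626, 0.78, 0.001], [0.001, 0.0, -1.0]]
force: [-0.0, -0.3, -1.5]
opening: 0.226
grasp_force: 29.9
```

Emit:
carry_out:
  deltas:
    - [[0,0,0.003,0,0,0,1],[0,0,0.006,0,0,0,1],[0,0,0.009,0,0,0,1],[0,0,0.012,0,0,0,1],[0,0,0.015,0,0,0,1],[0,0,0.018,0,0,0,1],[0,0,0.021,0,0,0,1],[0,0,0.024,0,0,0,1],[0,0,0.027,0,0,0,1],[0,0,0.027,0,0,0,1]]

```text
time_s: 25.55
position: [0.4783, -0.3744, 0.1287]
tcp_rot: [[-0.78, 0.626, -0.0], [0.626, 0.78, 0.0], [0.0, 0.0, -1.0]]
force: [-0.9, 0.6, -1.0]
opening: 0.23
grasp_force: 29.9
```

Emit:
carry_out:
  deltas:
    - [[0,0,0.003,0,0,0,1],[0,0,0.006,0,0,0,1],[0,0,0.009,0,0,0,1],[0,0,0.012,0,0,0,1],[0,0,0.015,0,0,0,1],[0,0,0.018,0,0,0,1],[0,0,0.021,0,0,0,1],[0,0,0.023,0,0,0,1],[0,0,0.025,0,0,0,1],[0,0,0.025,0,0,0,1]]

```text
time_s: 26.38
position: [0.4784, -0.3744, 0.125]
tcp_rot: [[-0.78, 0.626, -0.0], [0.626, 0.78, 0.0], [0.0, -0.0, -1.0]]
force: [-0.5, -0.2, -1.2]
opening: 0.228
grasp_force: 29.9
```

Emit:
carry_out:
  deltas:
    - [[0,0,0.003,0,0,0,1],[0,0,0.006,0,0,0,1],[0,0,0.009,0,0,0,1],[0,0,0.011,0,0,0,1],[0,0,0.013,0,0,0,1],[0,0,0.015,0,0,0,1],[0,0,0.017,0,0,0,1],[0,0,0.018,0,0,0,1],[0,0,0.018,0,0,0,1],[0,0,0.018,0,0,0,1]]

```text
time_s: 27.22
position: [0.4784, -0.3744, 0.1231]
tcp_rot: [[-0.78, 0.626, 0.0], [0.626, 0.78, -0.0], [-0.0, -0.0, -1.0]]
force: [-1.0, 1.5, 5.8]
opening: 0.227
grasp_force: 29.9
```

Emit:
carry_out:
  deltas:
    - [[0,0,-0.004,0,0,0,1],[0,0,-0.004,0,0,0,0],[0,0,-0.004,0,0,0,-0.3],[0,0,-0.004,0,0,0,-1],[0,0,-0.004,0,0,0,-1],[0,0,-0.004,0,0,0,-1],[0,0,-0.004,0,0,0,-1],[0,0,-0.004,0,0,0,-1],[0,0,-0.004,0,0,0,-1],[0,0,-0.004,0,0,0,-1]]

```text
time_s: 28.05
position: [0.4784, -0.3745, 0.1229]
tcp_rot: [[-0.78, 0.626, 0.0], [0.626, 0.78, 0.0], [-0.0, 0.0, -1.0]]
force: [-0.0, -1.0, -0.2]
opening: 0.827
grasp_force: 0.0
```

Emit:
carry_out:
  deltas:
    - [[0,0,-0.05,0,0,0,-1],[0,0,-0.15,0,0,0,-1],[0,0,-0.3,0,0,0,-1],[0,0,-0.45,0,0,0,-1],[0,0,-0.6,0,0,0,-1],[0,0,-0.75,0,0,0,-1],[0,0,-0.85,0,0,0,-1],[0,0,-0.9,0,0,0,-1],[0,0,-0.9,0,0,0,-1],[0,0,-0.9,0,0,0,-1]]

```text
time_s: 28.88
position: [0.4782, -0.3742, 0.2579]
tcp_rot: [[-0.78, 0.626, -0.0], [0.626, 0.78, 0.0], [0.0, 0.0, -1.0]]
force: [-0.7, 0.2, -0.7]
opening: 0.996
grasp_force: 0.0
```

Run:
```python
from h import *
from rig import capture
import cv2
plan()
o=[]
for n,(x,y) in (("scene",(90,180)),("side",(230,110))):
    im=capture(n)[:,:,::-1]
    o.append(cv2.resize(im[y:y+130,x:x+160],(400,325),interpolation=cv2.INTER_CUBIC))
cv2.imwrite("pics/c4.png",np.hstack(o))
```

```text
t 28.8833 pos [ 0.4782 -0.3742  0.2579] ang 141.22 tilt [-0.      0.0001] F [-0.7  0.2 -0.7] op 0.996 gf 0.0 J [ -49.   27.   82.    0.   71. -100.]
```

View pics/c4.png

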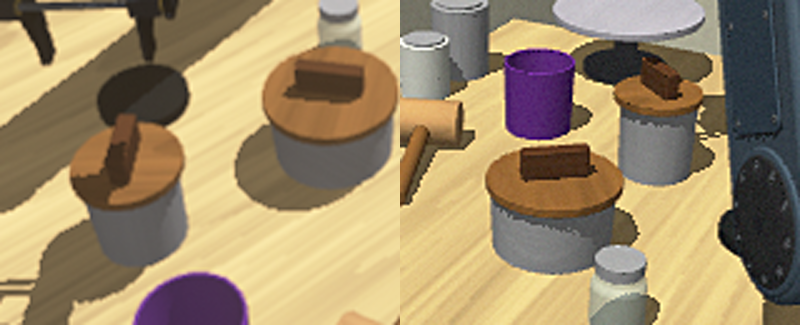

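Both covers sit level on their pots, with the jar untouched and the gripper clear.

```bash
python3 -c "
from rig import job
print(job.hand_in())"
```

```text
the job is handed in; nothing more can be done
None
```

Job handed in at about 29 s of the 64 s allowed: the large cover is on the wide pot and the small cover on the narrow pot, both looking fully down and level in the last pictures, with the jar standing where it was, the maquette never approached, and the gripper clear.

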